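# Take the top dalle from the spring holder and lay it on the pattern

### The job

Take the top round glass dalle out of the spring-loaded holder, so that the spring lifts the next one into its place, and lay it flat and centred on the empty large pencil circle of the paper pattern on the casting board. Set it down gently instead of dropping it, leave the rest of the stack in the holder, and do not push the round dalle already laid on the pattern.

Things in the scene. Friction and masses are not known exactly. Their poses are not given: they have to be found in the camera images.
- dalle_top_center (a point): Centre of the top one of three equal smooth round blue glass dalles (discs with paler ground rims, 56 mm diameter, 22 mm high, 135 g) stacked flat in a steel spring holder; z is the disc's axis. Four 7 mm posts stand 2.5 mm clear of the stack and end 6 mm (give or take 2) above the top disc's underside. Fingertips reaching below its underside would pinch the next disc too.
- dalle_next_center (a point): Centre of the second disc of that stack, 22 mm below the top one's at the start. The stack rests on a plate on a soft spring (60 N/m; it sinks if pushed): when the top disc is lifted the rest follow it up by 22 mm, this centre then being 95 mm above the table. The holder's base is a 100 mm square plate, 8 mm thick, fixed; posts reach 90 mm above the table.
- spot_center (a point): Centre of the empty large pencil circle (60 mm diameter, small cross in it), at the paper's surface; z up, y along the board's long side. A dalle laid on it has its centre 11 mm higher. The paper lies on a fixed 200 x 320 mm board, 10 mm thick, with battens 12 mm above the paper at its edges, the nearest 88 mm from this point. The smaller circles (26 mm) are not meant.
- dalle_laid_center (a point): Centre of an equal loose round dalle (56 mm diameter, 22 mm high) already laid on the pattern, 120 mm along the board's long side from the empty circle's centre. To be left where it is.
There are look-alikes about, which are no part of the job. What is shaped like the part that bears dalle_top_center but green or orange is not meant.

How it is judged:
On the way, in this order (a step that is already met when the one before it is completed fails the run):
1. the top dalle is lifted clear of the holder and the next one has risen into its place (distance between dalle_top_center and dalle_next_center above 0.04 m and height (world z) of dalle_next_center above 0.085 m), for 0.2 s.
2. the dalle is brought down onto the circle in the fingers, its underside no more than 10 mm above the paper (horizontal distance between dalle_top_center and spot_center below 0.018 m and z of dalle_top_center in the frame of spot_center below 0.021 m and contact force between the fingers and dalle_top above 0.5 N), for 0.05 s.
At the end, for the whole second after the job is handed in: The former top dalle lies flat (within 10 degrees) and still on the paper, its centre within 15 mm of the empty circle's centre; the next dalle is in the holder, risen into the top place (centre at least 85 mm above the table, within 32 mm of where it started) (horizontal distance between dalle_top_center and spot_center below 0.015 m and z of dalle_top_center in the frame of spot_center between 0.006 and 0.016 m and angle between dalle_top_center's own z axis and vertical below 0.17 rad and linear speed of dalle_top below 0.02 m/s and distance of dalle_next_center from where it was at the start of the episode below 0.032 m and height (world z) of dalle_next_center above 0.085 m); the robot touches nothing.
It fails at once if the dalle already laid is pushed more than 15 mm (distance of dalle_laid_center from where it was at the start of the episode above 0.015 m).
It also fails if it takes over 35 s, if anything falls off the work surface, if the arm or the gripper's body presses on something with over 40 N, if the wrist force passes 120 N, or if a joint passes its speed limit or range.

### The arm

A 7-joint arm with a two-finger parallel gripper is mounted at the origin on the work surface. World frame = base frame: x ahead of the robot, y to its left, z up, the work surface at z = 0. Lengths are in m, angles in rad, forces in N, time in s.
With the tool pointing down it reaches from about 0.35 to 0.9 m from the base axis. Payload 8.1 kg.
Tool frame: the origin (TCP) lies at the very end of the fingers, on their centre line; the grasp point (between the pads) lies arm.pinch_z behind it (arm.pinch_z is the distance from the TCP to the grasp point, in m); z points along the fingers, y is the direction in which the jaws open and shut (so a half turn about z gives the same grasp; the last joint's range is limited). The gripper opens to 92 mm and grips with 3 to 60 N. Pads are 19 mm wide; open, the fingers measure 130 mm over their backs; the gripper's body (75 mm by 190 mm) begins 47 mm behind the grasp point.
Start: joints at [-1.44, 0.434, 0.025, 1.573, -0.012, 1.134, -0.075], TCP at [0.145, 0.608, 0.227] pointing down, gripper open.
Joint ranges: [-2.62, 2.62], [-0.44, 2.09], [-1.27, 1.32], [0.08, 2.57], [-1.32, 4.46], [0.12, 2], [-2.74, 2.74]. Speed limits (rad/s): [2.22, 2.22, 3.01, 3.01, 3.14, 3.14, 3.14].

### API

Orientations are given as a rotation vector (axis times angle).
In Python, from plant import arm gives the robot as it stands. The module is installed in compiled form; this text tells all that it offers. Calls block until the motion is done:
- arm.move_ptp(position, orientation): joint-space move of the TCP to a pose.
- arm.movel(position, frame=None, rate=0.15, f_stop=None): straight line of the TCP; frame=None keeps the orientation; rate is the mean speed in m/s. With f_stop (N) it stops when the force on the tool has changed by that much, and returns True; else False.
- arm.move_joints(angles): joint-space move.
- arm.gripper_to(opening): finger opening in m; the grip force is fixed at half the most; returns when the fingers have stopped.
- arm.pause(seconds).
- arm.inverse_kinematics(position, orientation): joint angles nearest the present ones, or None.
- arm.state(): the state.
- arm.get_image(name): name is "scene" or "top" or "wrist"; returns a dict with "pixels" (420x560x3 uint8, red, green, blue), "depth" (420x560 float32, m along the optical axis (not along the pixel's ray), 0 where there is no reading), "vertical_fov" (degrees; the focal length in pixels is half the picture's height over the tangent of half this angle, whatever the lens; pixels are square), "cx", "cy" (the principal point, pixels), "world_from_camera" (4x4, takes a point from camera to world coordinates). Camera axes: x right, y down, z forward; pixel columns grow to the right and rows downward; lengths in m; the calibration is good to about 2 mm. A picture is of the moment at which its call begins.
A pose or a line that the arm cannot do raises arm.PlanningError and nothing moves.
- arm.job_done(): hands the job in, once; it reports no verdict.
Trained networks look in a picture, given as the dict that the camera call returned (one of the last four; its "shot" number tells which), for a name from the list of things; names that differ only in an ending like _2 or _b are one class to them, and where a whole thing is asked for, a point or a joint stands for the part that bears it (a point fixed in the world has none). Each returns a list of dicts, best first, with "score" (0 to 1); they miss things now and then, are a little off and sometimes report something else, mostly with a low value. They report only what shows in the picture. A call takes as long as a camera call. They do not tell look-alikes from the thing itself.
- arm.find_in(thing, picture): "position" ([x, y, z] in m, in world coordinates, good to about 4 mm: the middle of the surface that is visible of it).
- arm.trace(thing, picture): "region" (420x560 bool, what is visible of it).
The state is a dict: "time_s": time; "joint_pos": joint angles; "joint_velocities": joint speeds; "tau": joint torques, N m; "eef_pos": TCP position; "eef_rot": TCP orientation; "contact_force": force on the tool from outside, world axes, zero at the start; "ft_torque": the same for the moment, N m; "opening": finger opening in m.
Only numpy, scipy, OpenCV 4.12 (cv2) and the standard library are available. Lean on these libraries where they do the work, as an engineer would, in place of code of your own. Each camera call takes 0.05 s, during which the arm holds its last target.

## Working session

There is one attempt and no reset: what is moved stays moved. The work goes in short steps, each a Python script; the robot and the scene stay as the last script left them, time stands still between calls to the robot, and variables do not carry over. Pictures are saved under pics/ and viewed, and the job is handed in when it is done.

```bash
mkdir -p pics
cat > h.py <<'E'
import numpy as np, cv2
from plant import arm
def K(im):
    h=im["pixels"].shape[0]; f=h/2/np.tan(np.radians(im["vertical_fov"])/2); return f
def save(im,n,crop=None,s=1):
    p=im["pixels"][:,:,::-1]
    if crop: p=p[crop[1]:crop[3],crop[0]:crop[2]]
    p=cv2.resize(p,None,fx=s,fy=s,interpolation=cv2.INTER_CUBIC); cv2.imwrite("pics/"+n+".png",p)
def pt(im,u,v,d=None):
    f=K(im); d=im["depth"][int(round(v)),int(round(u))] if d is None else d
    c=np.array([(u-im["cx"])/f*d,(v-im["cy"])/f*d,d,1]); return (im["world_from_camera"]@c)[:3]
def ptz(im,u,v,z):
    a=pt(im,u,v,1.0); o=im["world_from_camera"][:3,3]; r=a-o; return o+r*(z-o[2])/r[2]
def proj(im,p):
    c=np.linalg.inv(im["world_from_camera"])@np.append(p,1); f=K(im)
    return c[0]/c[2]*f+im["cx"],c[1]/c[2]*f+im["cy"]
E
python3 - <<'E'
from h import *
print(arm.pinch_z,arm.state())
np.set_printoptions(precision=4,suppress=True)
for n in ["top","scene"]:
    im=arm.get_image(n); save(im,n+"1"); print(n,im["vertical_fov"],im["cx"],im["cy"],im["world_from_camera"].tolist())
    for t in ["dalle_top_center","dalle_next_center","spot_center","dalle_laid_center"]:
        for r in arm.find_in(t,im)[:5]: print(t,np.array(r["position"]),round(r["score"],2),np.round(proj(im,r["position"])))
E
```

```text
0.0188 {'time_s': 0.0, 'joint_pos': array([-1.4395355 ,  0.43520292,  0.02494769,  1.5741009 , -0.01160549,
        1.1339949 , -0.07512943]), 'joint_velocities': array([ 0.00038411, -0.00090706,  0.00212014, -0.0002117 , -0.00025238,
        0.00089367,  0.00085278]), 'tau': array([ 8.08212053e-05, -6.67837358e+01,  9.85167436e-01, -3.14464259e+01,
       -6.06247759e-02,  4.29005327e-02,  1.43860798e-04]), 'eef_pos': array([0.14475511, 0.60747745, 0.22595567]), 'eef_rot': array([-3.66627209e-01, -3.12006855e+00,  2.45067808e-03]), 'contact_force': array([ 0.0432966 , -0.24661677,  0.21440117]), 'ft_torque': array([-8.56037797e-05, -4.84356857e-03,  2.61255057e-04]), 'opening': 0.0918208156872541}
top 43.23199773772843 268.9959372799976 213.31958922990864 [[0.027653071288806307, -0.9975480995484418, 0.06428916499370793, 0.537016686294671], [-0.9996059735096153, -0.02728557097730895, 0.0065875139723912835, 0.02447800331040087], [-0.0048171954693999874, -0.06444599835315025, -0.9979095690111782, 1.0725220530061208], [0.0, 0.0, 0.0, 1.0]]
dalle_top_center [0.7028 0.1543 0.0241] 0.97 [2
[... 393 characters left out ...]
2205 210.07707365835287 [[-0.3699335326123152, 0.47960517078793163, -0.7956934470023318, 1.3124480872518183], [0.928751373412434, 0.16889653709884372, -0.3299921910296321, 0.30360487419516585], [-0.02387609334651437, -0.8610765586807588, -0.5079144536799586, 0.55259808035835], [0.0, 0.0, 0.0, 1.0]]
dalle_top_center [0.7181 0.1492 0.0267] 0.93 [333. 283.]
dalle_top_center [0.5841 0.1953 0.1015] 0.76 [374. 220.]
dalle_top_center [0.7233 0.2427 0.0172] 0.69 [380. 301.]
dalle_top_center [0.5837 0.3312 0.0198] 0.63 [437. 266.]
dalle_next_center [0.5967 0.1943 0.0701] 0.54 [371. 236.]
spot_center [ 0.5022 -0.324   0.0116] 0.75 [189. 200.]
dalle_laid_center [ 0.5031 -0.199   0.0365] 0.7 [228. 199.]
```

View pics/top1.png

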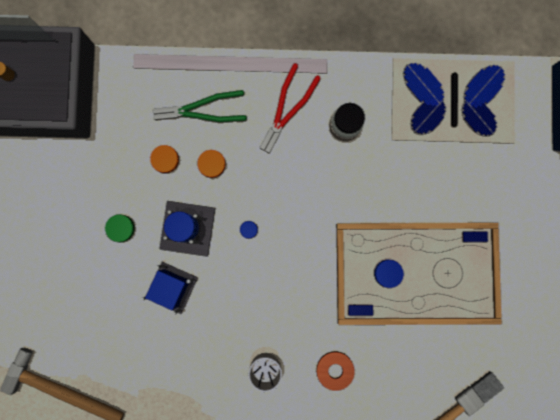

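View pics/scene1.png

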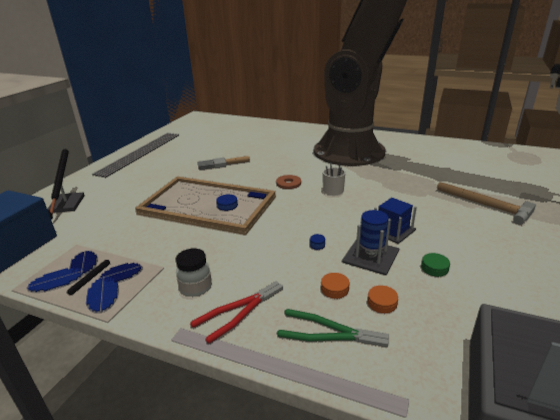

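Candidates for the top dalle in the top view:
- Blue disc on a stack at (180,226).
- Square blue stack at (168,287).
- Orange discs at (164,159) and (211,163).
- Green disc at (119,228).
- Small blue disc at (249,229).

The stack at (180,226) fits: it is round, blue and stands among posts at about 0.106 m. The empty large circle with a cross is at (448,273), beside the laid dalle at (389,273). I'll confirm with a crop and then look with the wrist camera.

Run:
```python
from h import *
np.set_printoptions(precision=4,suppress=True)
R=arm.state()["eef_rot"]
from scipy.spatial.transform import Rotation as Ro
# tool down, with yaw
def down(yaw): return (Ro.from_euler('z',yaw)*Ro.from_euler('x',np.pi)).as_rotvec()
for yaw in np.arange(-180,180,30):
    q=arm.inverse_kinematics([0.56,0.19,0.27],down(np.radians(yaw))); print(yaw,None if q is None else q)
im=arm.get_image("top"); save(im,"crop1",(100,170,280,330),4)
im=arm.get_image("wrist"); save(im,"w0")
print(im["world_from_camera"], Ro.from_rotvec(R).as_matrix())
```

```text
-180 [-0.653   0.3512  0.3261  1.6152 -0.1188  1.1947  1.2691]
-150 [-0.5533  0.3469  0.1873  1.6066 -0.0681  1.1946  1.7425]
-120 [-0.4865  0.3468  0.0951  1.6007 -0.0347  1.1958  2.2337]
-90 [-0.4056  0.3495 -0.0163  1.5934  0.006   1.1987  2.7185]
-60 [-1.1507  0.5406  1.1592  1.6523 -0.5128  1.2922 -2.5152]
-30 [-1.1507  0.5406  1.1592  1.6523 -0.5128  1.2922 -1.9916]
0 [-0.9803  0.4189  0.8183  1.641  -0.3214  1.2224 -1.6648]
30 [-0.9105  0.3944  0.7046  1.6359 -0.2692  1.2109 -1.1953]
60 [-0.9102  0.3943  0.7042  1.6359 -0.269   1.2109 -0.6719]
90 [-0.8729  0.3842  0.6463  1.6331 -0.244   1.2065 -0.1741]
120 [-0.7984  0.3686  0.5345  1.6272 -0.1982  1.2002  0.3024]
150 [-0.7212  0.3575  0.4227  1.6209 -0.1549  1.1964  0.7818]
[[ 0.2321  0.9414  0.2449  0.0799]
 [ 0.9727 -0.2244 -0.0593  0.6251]
 [-0.0009  0.252  -0.9677  0.3844]
 [ 0.      0.      0.      1.    ]] [[-0.9728  0.2317  0.    ]
 [ 0.2317  0.9728 -0.    ]
 [-0.0001 -0.     -1.    ]]
```

View pics/crop1.png

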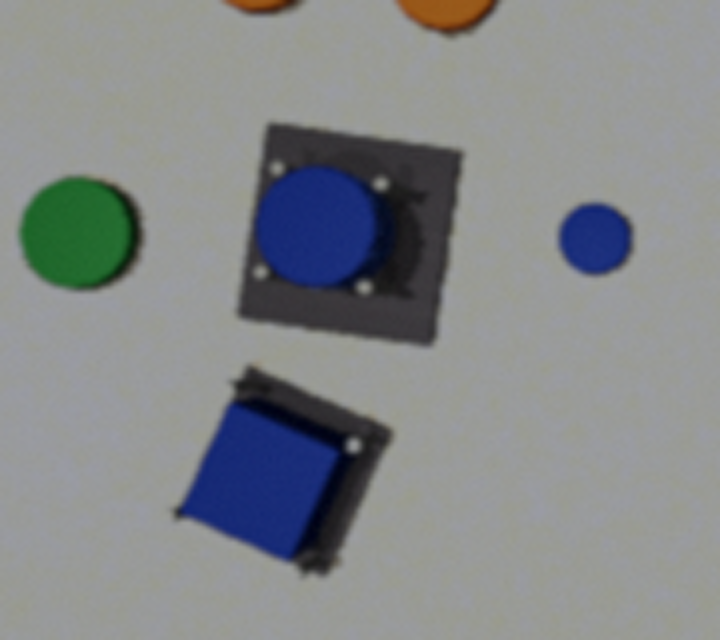

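The crop confirms the blue round stack among four posts, at crop (315,225). The posts are at (277,168), (381,184), (364,287) and (260,271), so gripping along the long image-horizontal direction passes between them and stays clear of the square stack.

```bash
cat >> h.py <<'E'
from scipy.spatial.transform import Rotation as Ro
np.set_printoptions(precision=4,suppress=True)
def down(deg): return (Ro.from_euler('z',deg,degrees=True)*Ro.from_euler('x',np.pi)).as_rotvec()
E
python3 - <<'E'
from h import *
for i,p in enumerate([[0.54,0.185,0.30],[0.50,0.22,0.30]]):
    arm.move_ptp(p,down(171.5)); 
    im=arm.get_image("wrist"); save(im,f"w1{i}",None,1.4); print(arm.state()["eef_pos"],arm.state()["time_s"])
    for t in ["dalle_top_center","dalle_next_center"]:
        for r in arm.find_in(t,im)[:3]: print(t,np.array(r["position"]),round(r["score"],2),np.round(proj(im,r["position"])))
    np.save(f"w1{i}.npy",im,allow_pickle=True)
E
```

```text
[0.5396 0.1863 0.2998] 2.7417
dalle_top_center [0.5646 0.3284 0.0189] 0.8 [370. 179.]
dalle_top_center [0.5708 0.1957 0.0993] 0.7 [286. 209.]
dalle_top_center [0.6862 0.243  0.0133] 0.61 [322. 257.]
[0.4997 0.2205 0.3001] 3.2167
dalle_top_center [0.5693 0.1968 0.1047] 0.88 [264. 242.]
dalle_top_center [0.7103 0.242  0.0201] 0.84 [305. 297.]
dalle_top_center [0.6995 0.1536 0.0201] 0.78 [253. 298.]
dalle_next_center [0.5496 0.201  0.0752] 0.53 [265. 221.]
```

View pics/w10.png

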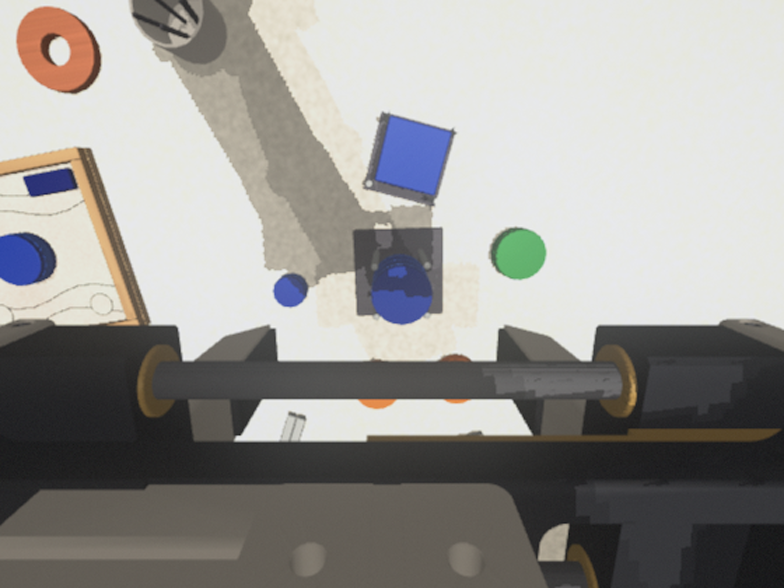

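View pics/w11.png

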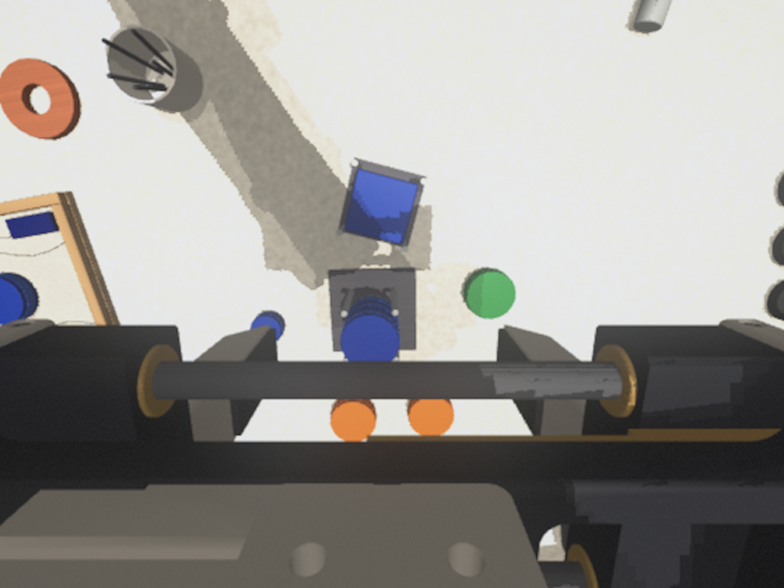

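In w10 the disc's top face is centred at about (401,290), or (286,207) in raw pixels, with the base plate square to the image, so the yaw is right. w11 shows it at (370,336). Next I measure the top face from depth, then from pixels in two views.

```bash
cat >> h.py <<'E'
def cloud(im):
    f=K(im); d=im["depth"]; v,u=np.mgrid[:420,:560]
    c=np.stack([(u-im["cx"])/f*d,(v-im["cy"])/f*d,d,np.ones_like(d)],-1)
    return c@im["world_from_camera"].T
def face(im,xy,zr,rad=0.045):
    P=cloud(im)[...,:3]; p=im["pixels"].astype(int); 
    m=(im["depth"]>0)&(P[...,2]>zr[0])&(P[...,2]<zr[1])&(np.hypot(P[...,0]-xy[0],P[...,1]-xy[1])<rad)&(p[...,2]>p[...,0]+25)
    n,l,s,_=cv2.connectedComponentsWithStats(m.astype(np.uint8)); k=1+np.argmax(s[1:,4]); m=l==k
    z=np.median(P[m][:,2]); cs=max(cv2.findContours(m.astype(np.uint8),0,1)[0],key=len)
    c3=np.array([ptz(im,float(a[0][0]),float(a[0][1]),z)[:2] for a in cs],np.float32)
    (cx,cy),r=cv2.minEnclosingCircle(c3); e=cv2.fitEllipse(cs)
    return dict(z=z,mean=P[m][:,:2].mean(0),enc=(cx,cy,r),n=m.sum(),ell=e)
E
python3 - <<'E'
from h import *
ims=[np.load(f"w1{i}.npy",allow_pickle=True).item() for i in (0,1)]
ims.append(arm.get_image("top"))
for im in ims:
    r=face(im,(0.572,0.194),(0.097,0.12)); print(r, ptz(im,*r["ell"][0],r["z"]))
# triangulate
rays=[]
def tri(l):
    A=0;b=0
    for im,uv in l:
        o=im["world_from_camera"][:3,3]; d=pt(im,*uv,1.0)-o; d/=np.linalg.norm(d); M=np.eye(3)-np.outer(d,d); A=A+M;b=b+M@o
    return np.linalg.solve(A,b)
E0=[(im,face(im,(0.572,0.194),(0.097,0.12))["ell"][0]) for im in ims]
print(tri(E0[:2]),tri(E0),tri([E0[0],E0[2]]))
top=ims[2]
P=cloud(top); print("paper/spot",pt(top,448,273),pt(top,440,265),"laid",face(top,(0.495,-0.2),(0.02,0.05)))
for im in ims[:2]: print(arm.state()["eef_pos"])
# posts z from wrist0 clicks
for u,v in [(384,352),(428,352)]: pass
E
```

```text
{'z': np.float64(0.10400745259653357), 'mean': array([0.571 , 0.1967]), 'enc': (0.5713914036750793, 0.19639940559864044, 0.02839210443198681), 'n': np.int64(1474), 'ell': ((286.7231750488281, 209.42991638183594), (42.49433135986328, 42.5620002746582), 110.17134857177734)} [0.5709 0.1966 0.104 ]
{'z': np.float64(0.10403485805428755), 'mean': array([0.5682, 0.1977]), 'enc': (0.5702725648880005, 0.19734631478786469, 0.02823728881776333), 'n': np.int64(1260), 'ell': ((264.32293701171875, 240.99392700195312), (36.2041130065918, 42.85972595214844), 90.94905853271484)} [0.5681 0.1977 0.104 ]
{'z': np.float64(0.104645215359082), 'mean': array([0.5709, 0.1957]), 'enc': (0.5713597536087036, 0.19551889598369598, 0.02832934260368347), 'n': np.int64(728), 'ell': ((178.46604919433594, 226.3529815673828), (29.453699111938477, 29.77115249633789), 73.49597930908203)} [0.571  0.1957 0.1046]
[0.5757 0.1962 0.0851] [0.5715 0.1969 0.0973] [0.5712 0.1964 0.102 ]
paper/spot [ 0.496  -0.3292  0.0068] [ 0.5116 -0.3118  0.0109] laid {'z': np.float64(0.03126142726291725), 'mean': array([ 0.4929, -0.2052]), 'enc': (0.492700457572937, -0.205107644200325, 0.02835216000676155), 'n': np.int64(637), 'ell': ((388.5397644042969, 273.41888427734375), (27.165191650390625, 28.176118850708008), 127.04684448242188)}
[0.5006 0.2193 0.3001]
[0.5006 0.2193 0.3001]
```

Top face: depth gives 0.104 in all three views, and w10 with the top camera triangulates to 0.102. The w11 ellipse is cut off by the gripper rod, so I discard it. The text implies 0.106, so the views agree within calibration. The radius of 28.3 mm fits, the centre is (0.571, 0.1962), and the underside is at about 0.082–0.084. I'll grasp with the TCP at 0.0885.

Run:
```python
from h import *
x,y=0.571,0.1962
arm.move_ptp([x,y,0.20],down(171.5)); arm.pause(0.2); print(arm.state()["eef_pos"])
s=arm.movel([x,y,0.0885],rate=0.1,f_stop=6); arm.pause(0.2)
st=arm.state(); print(s,st["eef_pos"],st["contact_force"],st["time_s"])
im=arm.get_image("scene"); save(im,"s2",(300,150,460,290),5)
```

```text
[0.5711 0.1974 0.202 ]
False [0.5713 0.1963 0.089 ] [-0.4148 -0.2655  0.7314] 5.6
```

View pics/s2.png

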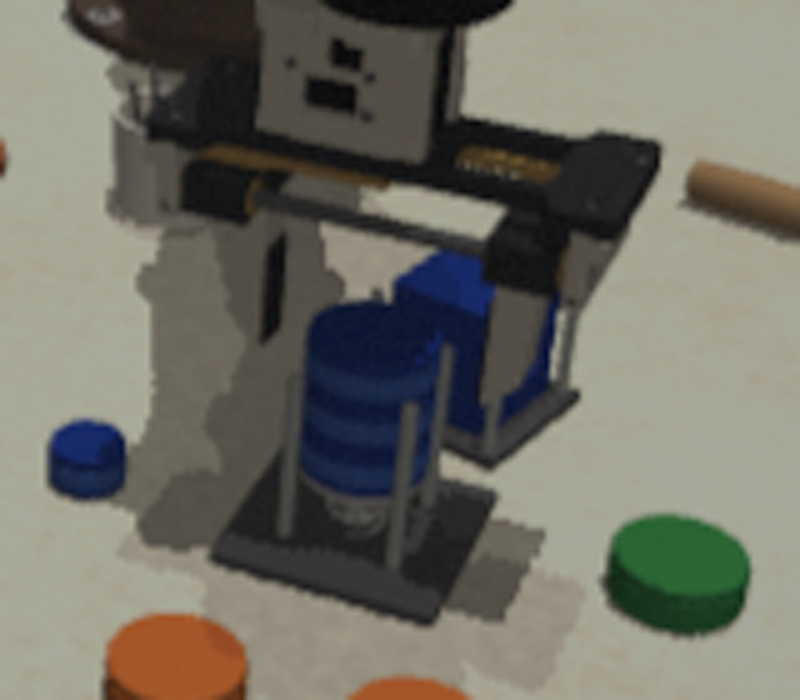

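The crop shows the fingers on both sides of the top disc and between the posts, with nothing touched. Next: close and lift.

Run:
```python
from h import *
x,y=0.571,0.1962
arm.gripper_to(0.050); st=arm.state(); print(st["opening"],st["contact_force"],st["eef_pos"])
arm.movel([x,y,0.135],rate=0.06); print(arm.state()["opening"])
arm.movel([x,y,0.22],rate=0.12); arm.pause(0.3)
st=arm.state(); print(st["opening"],st["contact_force"],st["time_s"],st["eef_pos"])
im=arm.get_image("scene"); save(im,"s3",(300,120,460,290),4.4)
im=arm.get_image("wrist"); save(im,"w3",None,1.4)
```

```text
0.05498519920401154 [ 0.0884 -0.5224 -0.4312] [0.571  0.1962 0.0885]
0.055153797231169165
0.05538929227253334 [-0.3952  0.3551 -1.5803] 8.4083 [0.5708 0.1961 0.2195]
```

View pics/s3.png

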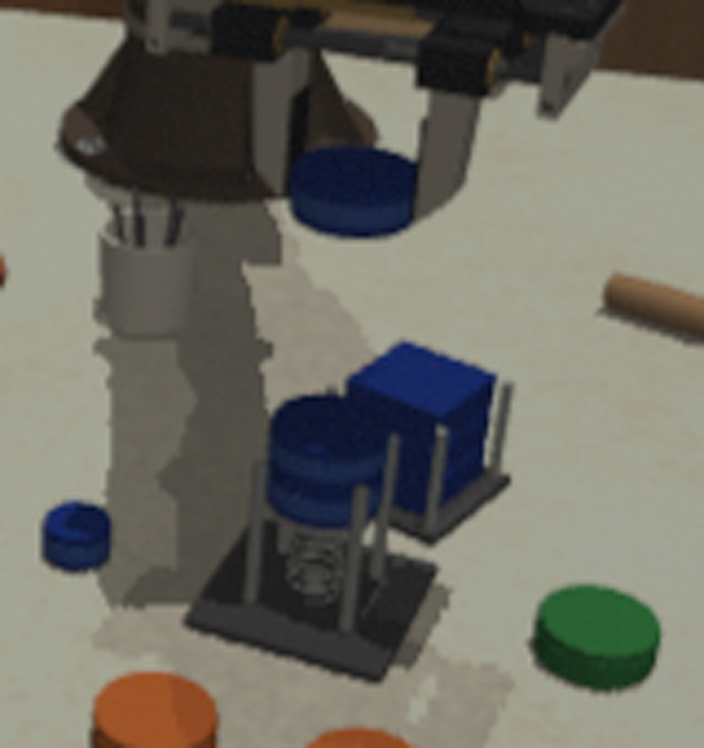

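View pics/w3.png

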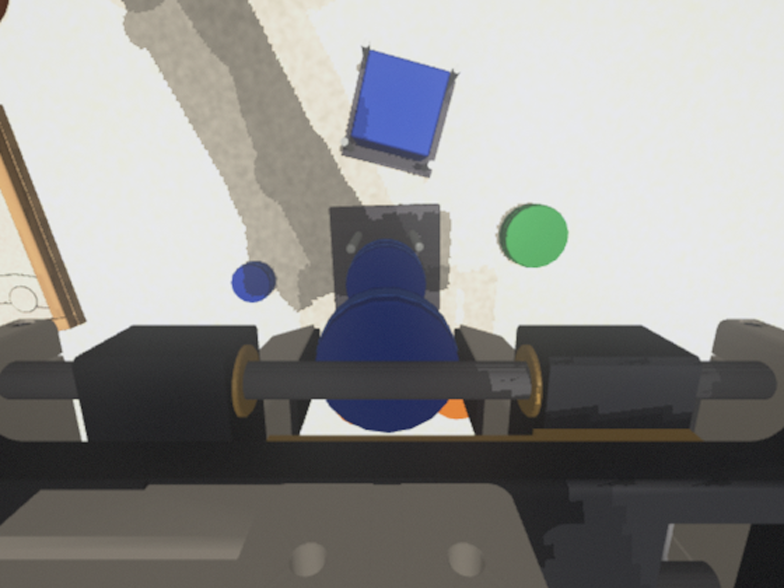

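The lift worked. In s3 one disc is held level between the fingers at (355,190), and two remain in the holder, risen to (330,430). Next I measure how the disc sits in the hand, then the circle, using the top camera and the wrist camera from two places.

Run:
```python
from h import *
im=arm.get_image("wrist"); st=arm.state()
P=cloud(im)[...,:3]; p=im["pixels"].astype(int)
m=(P[...,2]>0.2)&(P[...,2]<0.27)&(p[...,2]>p[...,0]+25)&(np.hypot(P[...,0]-.571,P[...,1]-.196)<.04)
print(m.sum(),np.percentile(P[m][:,2],[5,50,95]),P[m].min(0),P[m].max(0),st["eef_pos"])
A=np.c_[P[m][:,:2],np.ones(m.sum())]; c=np.linalg.lstsq(A,P[m][:,2],rcond=None)[0]; print("tilt",c)
top=arm.get_image("top"); save(top,"t3",(330,215,510,330),4.4)
for r in arm.find_in("spot_center",top)[:3]: print(r["position"],r["score"])
arm.move_ptp([0.47,-0.30,0.25],down(180)); arm.pause(0.2)
for i,q in enumerate([[0.43,-0.325,0.25],[0.44,-0.27,0.29]]):
    arm.movel(q,rate=0.2); arm.pause(0.15)
    w=arm.get_image("wrist"); save(w,f"w4{i}",None,1.4); np.save(f"w4{i}.npy",w,allow_pickle=True)
    for r in arm.find_in("spot_center",w)[:3]: print(r["position"],r["score"],proj(w,r["position"]))
np.save("t3.npy",top,allow_pickle=True); print(arm.state()["time_s"],arm.state()["opening"])
```

```text
5620 [0.2272 0.2353 0.2363] [0.5444 0.1709 0.2148] [0.6004 0.2255 0.2373] [0.571  0.1962 0.2198]
tilt [ 0.068  -0.0054  0.197 ]
[0.498, -0.3274, 0.0092] 0.76
[0.4937, -0.3364, 0.0109] 0.69 (np.float64(233.26442495462385), np.float64(210.88507484388825))
12.075 0.055327245180199214
```

View pics/t3.png

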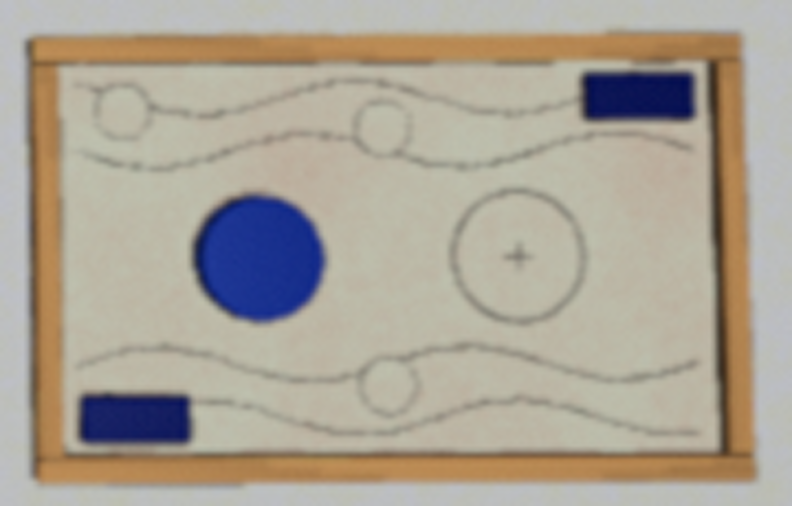

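View pics/w40.png

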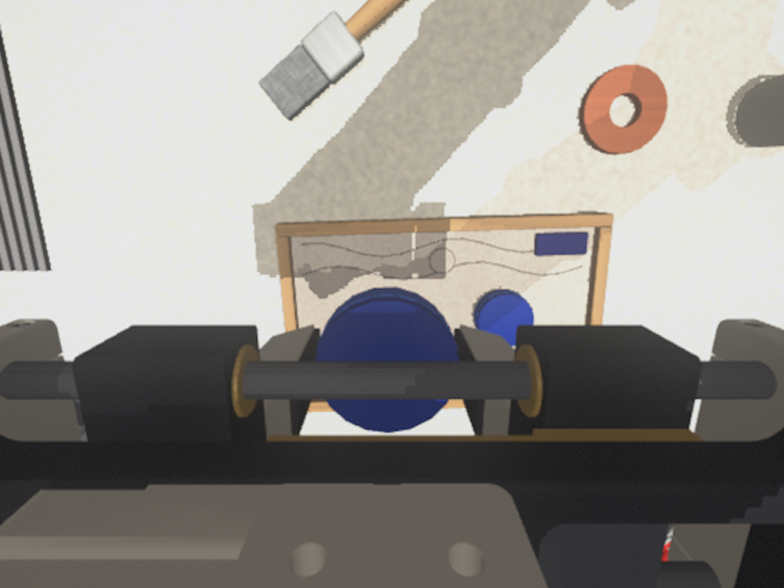

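View pics/w41.png

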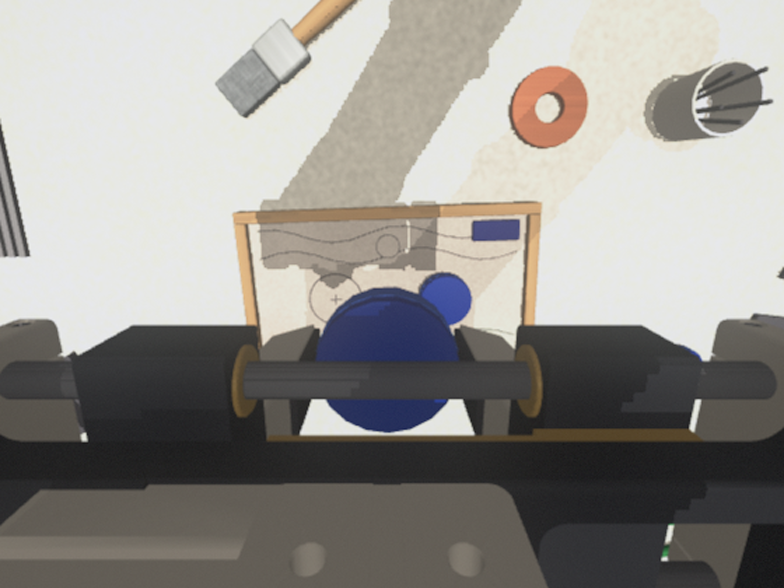

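In t3 the large circle with the cross is at crop (518,256), raw (447.3,272.8), and the laid dalle is at (260,258). In w40 the circle is hidden behind the held disc. w41 shows the cross at (336,299), raw (239.9,213.4). I triangulate from those two.

Run:
```python
from h import *
top=np.load("t3.npy",allow_pickle=True).item(); w=np.load("w41.npy",allow_pickle=True).item()
A=0;b=0
for im,uv in [(top,(447.3,272.8)),(w,(239.9,213.4))]:
    o=im["world_from_camera"][:3,3]; d=pt(im,*uv,1.0)-o; d/=np.linalg.norm(d); M=np.eye(3)-np.outer(d,d); A=A+M;b=b+M@o
    print(pt(im,*uv),ptz(im,*uv,0.010))
print("tri",np.linalg.solve(A,b))
for im,rng in [(top,((440,525),(250,300))),(w,((270,330),(160,200)))]: 
    pass
P=cloud(top)[...,:3]; print("paper z top",np.median(P[290:305,400:480,2])); 
print(face(top,(0.493,-0.205),(0.024,0.05)),)
P=cloud(w)[...,:3]; print("paper z wrist",np.median(P[195:215,228:236,2]))
p=w["pixels"].astype(int); st=arm.state()["eef_pos"]
m=(P[...,2]>st[2]+0.0125)&(P[...,2]<st[2]+.03)&(p[...,2]>p[...,0]+25)
Q=P[m]-st; print(Q.min(0),Q.max(0),np.median(Q[:,2]))
B=np.c_[Q[:,:2],np.ones(len(Q))]; print("tilt",np.linalg.lstsq(B,Q[:,2],rcond=None)[0],st)
```

```text
[ 0.4965 -0.3266  0.0103] [ 0.4965 -0.3267  0.01  ]
[ 0.4984 -0.3264  0.0089] [ 0.4981 -0.3263  0.01  ]
tri [ 0.4968 -0.3256  0.014 ]
paper z top 0.009774664170448477
{'z': np.float64(0.03133039811632754), 'mean': array([ 0.4929, -0.2052]), 'enc': (0.49279093742370605, -0.20510795712471008, 0.0283664558082819), 'n': np.int64(637), 'ell': ((388.5408935546875, 273.43524169921875), (27.120426177978516, 28.216733932495117), 131.15032958984375)}
paper z wrist 0.010269085023548813
[-0.026  -0.0255  0.0125] [0.0297 0.0284 0.0177] 0.015608826001733966
tilt [ 0.0031 -0.0012  0.0156] [ 0.4394 -0.2706  0.2895]
```

Spot: (0.4973, −0.3265). Paper depth reads 0.0098 and 0.0103 against 0.010 expected. The cross rays triangulate to 0.014, which I put down to camera calibration. The laid dalle is 121.5 mm away against the given 120 mm, which fits. The held disc is level, its underside 6.4 mm below the TCP and offset (+1.7, +1.4) mm. Setting it down now.

Run:
```python
from h import *
x,y=0.4956,-0.3277
arm.movel([x,y,0.12],rate=0.2); arm.movel([x,y,0.03],rate=0.1); arm.pause(0.2)
print(arm.state()["eef_pos"],arm.state()["contact_force"])
s=arm.movel([x,y,0.0135],rate=0.02,f_stop=4); arm.pause(0.2)
st=arm.state(); print(s,st["eef_pos"],st["contact_force"],st["time_s"],st["opening"])
t=arm.get_image("top"); save(t,"t5",(330,215,510,330),4.4)
t=arm.get_image("scene"); save(t,"s5",(130,130,300,250),4.5)
```

```text
[ 0.496  -0.3279  0.0306] [-0.048  -1.5211 -1.7851]
True [ 0.4955 -0.3276  0.0159] [-1.512   1.8098  6.8323] 15.2917 0.05505424590604764
```

View pics/s5.png

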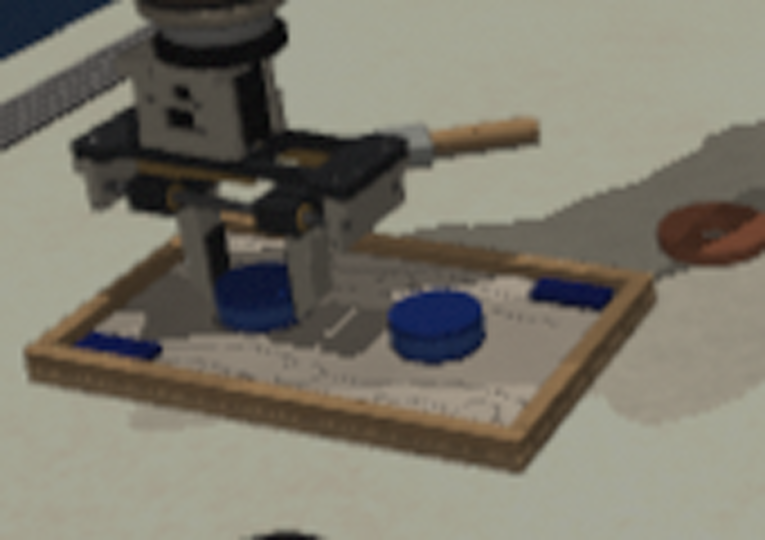

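The disc is on the paper: contact came at TCP z 0.0159, as predicted, and s5 shows it at (257,297), clear of the laid dalle at (437,325). I'll release, rise and check.

Run:
```python
from h import *
x,y=0.4955,-0.3276
arm.gripper_to(0.085); print(arm.state()["opening"])
arm.movel([x,y,0.09],rate=0.08); arm.movel([x,y,0.2],rate=0.2); arm.move_ptp([0.35,-0.05,0.3],down(180)); arm.pause(0.2)
t=arm.get_image("top"); save(t,"t6",None,1.4)
print(face(t,(0.497,-0.3265),(0.02,0.05)),face(t,(0.493,-0.205),(0.02,0.05)))
print(face(t,(0.571,0.196),(0.09,0.12)))
print(arm.state()["time_s"],arm.state()["contact_force"])
```

```text
0.08488623129302464
{'z': np.float64(0.031198427843410315), 'mean': array([ 0.496, -0.324]), 'enc': (0.49594399333000183, -0.323770135641098, 0.028877561911940575), 'n': np.int64(657), 'ell': ((449.46771240234375, 273.6081848144531), (27.229318618774414, 29.02179718017578), 104.78570556640625)} {'z': np.float64(0.031193432230949503), 'mean': array([ 0.4931, -0.2054]), 'enc': (0.4927859604358673, -0.2054828703403473, 0.028048072010278702), 'n': np.int64(632), 'ell': ((388.6270751953125, 273.3681335449219), (27.009689331054688, 28.040494918823242), 130.47438049316406)}
{'z': np.float64(0.10601407378920968), 'mean': array([0.5708, 0.195 ]), 'enc': (0.5710141062736511, 0.19500796496868134, 0.028813522309064865), 'n': np.int64(755), 'ell': ((178.78895568847656, 226.4550323486328), (29.682498931884766, 30.662324905395508), 94.14531707763672)}
19.3667 [ 0.2111 -1.0867 -0.0212]
```

View pics/t6.png

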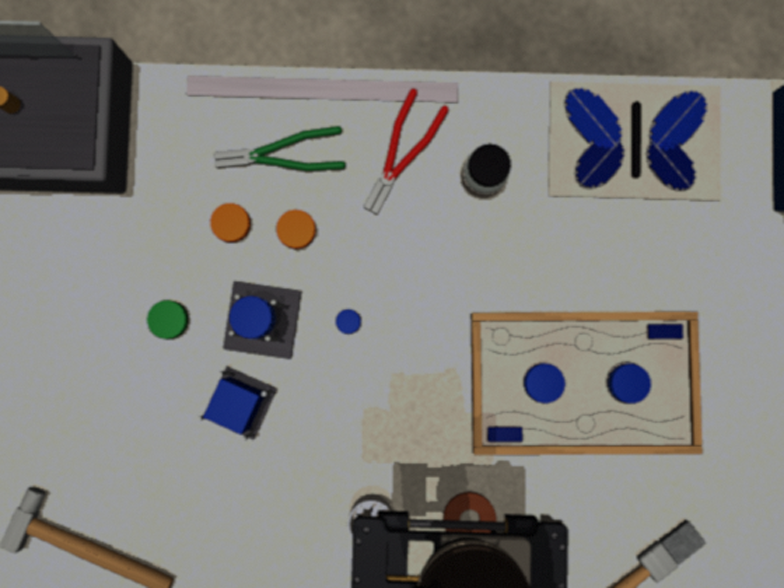

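t6 shows the placed disc at (629,383) covering the circle, the laid one unmoved at (545,382), and the next one risen in the holder at (251,317).

```bash
python3 -c "
from h import *
arm.job_done(); print(arm.state()['time_s'])"
```

```text
the job is handed in; nothing more can be done
the job is handed in; nothing more can be done
```

I took the top blue dalle out of the round spring holder, gripping between the posts, and lowered it under force control onto the empty large circle. I then released it, moved the arm clear and handed the job in. The last clock reading, just before handing in, was 19.4 s of the 35 s allowed.

Last checks, all from the top camera:
- **Placed dalle:** its centre is about 2.7 mm from the measured circle centre (limit 15 mm). Its top is at 31 mm, so it rests on the paper. I did not measure its tilt after release, but it was level in the fingers and on contact.
- **Dalle already laid:** it moved less than 0.5 mm, which is within measuring noise.
- **Next dalle:** it has risen, with its top at 106 mm, which puts its centre at about 95 mm, in the holder.
- **Arm:** it is clear of everything.

Three measurements disagreed or failed:
- **Holder view 2:** the second wrist view of the holder was partly hidden by the gripper, so I left it out.
- **Circle view 1:** the first wrist view of the circle was blocked by the held disc.
- **Cross height:** triangulating the cross gave 14 mm for the paper instead of 10 mm. I used the depth readings of about 10 mm instead, and the height at which the disc touched down agreed with them.

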